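Put up the tall price plate and hold the clip open on it

TASK

Slide the tall price plate straight up out of the slotted rack and stand it upright, fully home and centred, in the slot of the wooden display foot, then let go of it. Next take the spring clip off the rim of the sweet tray by pinching its two levers, and bring it, wide open, down over the middle of the plate's top edge, one jaw well down on each side and clear of the plate, so that the shopkeeper can slip in a price slip. Finish while still holding the clip squeezed open there; do not let go of it or set it down, and leave the other things where they are.

Things in the scene. Friction and masses are not known exactly. Their poses are not given: they have to be found in the camera images.
- rack: Fixed wooden rack, 170 (x) x 126 (y) x 44 mm high, origin at the centre of its underside. Three slots, each 10 mm wide in x and running along y, at x = -50, 0 and +50 mm; slot floor 8 mm above the counter, slat tops at 44 mm. End boards 6 mm thick, 44 mm high, at y = +-60 mm.
- plate: The tall price plate, plain white plastic, 8 mm thick (its x) x 90 wide (y) x 120 tall (z), about 110 g; taller and wider than the two others in the rack, in any of its three slots, standing loosely with 2 mm play. Origin at the centre of its underside. Pinch its top edge across the 8 mm.
- plate_top (a point): Centre of the tall plate's top edge, 120 mm above its origin.
- small_plate_a: Small white plate in another slot of the rack, 8 x 70 x 75 mm tall, origin at the centre of its underside; leave it there.
- small_plate_b: Second small white plate in the rack, the same as the first; leave it there.
- foot: Fixed pale wooden display foot, 80 (x) x 110 (y) mm, origin at the centre of its underside. Two rails form one slot 11 mm wide in x, along the foot's y, open at both ends; floor 10 mm above the counter, straight sides to 36 mm, then a flared mouth, 19 mm wide at its top (49 mm up). The plate may face either way and may lean up to 7 degrees in it.
- foot_slot (a point): Centre of the floor of the foot's slot, 10 mm above the counter; axes as the foot's. The plate's origin belongs here.
- tray: Fixed steel sweet tray, 160 (x) x 200 (y) x 60 mm high, walls 4 mm, origin at the centre of its underside. Heaped with round sweets up to about 70 mm high from x = -41 mm on. The clip is parked on the middle 80 mm of its near (-x) rim, centred at x = -78 mm; the clip's x and y axes are then parallel to the tray's.
- clip: Grey spring clip like a wide clothes peg, 105 mm tall, 46 mm wide along its hinge, 65 g, clamped jaws down on the tray rim. Origin on the hinge, 18 mm above the rim; y along the hinge, z up, x across the halves (shows the +x half). Levers reach 51 mm above it, 34 mm wide, in a V: 48 mm over their outsides at the top, 20 mm at the hinge. Pinch them across x about 35 mm above the hinge.
- clip_jaw (a joint): Opening angle of the clip, rad: 0 parked on the rim (jaws 4 mm apart), 0.54 fully open at a firm stop, where the levers are parallel, 20 mm over their outsides, and the jaw tips 28 mm apart, each half tilted 0.27 rad. The spring closes it: 0.18 N m at 0, 0.42 N m at the stop (about 13 N of pinch).
- clip_tip_a (a point): Inner lower edge of the jaw on the clip's +x half, 45 mm below the hinge.
- clip_tip_b (a point): Inner lower edge of the jaw on the clip's -x half, 45 mm below the hinge.
- tumbler: Loose steel tumbler, 60 mm across, 60 mm tall, origin at the centre of its underside; leave it.
- sweet_box: Loose closed carton, 70 x 110 x 40 mm, origin at the centre of its underside; leave it.
- jar: Loose amber glass jar with steel cap, 70 mm across, 100 mm tall, origin at the centre of its underside; leave it.
- bowl: Loose steel bowl, 100 mm across, 40 mm tall, origin at the centre of its underside; leave it.
There are look-alikes about, which are no part of the job. Several things have the shape of the rack; the one meant has the colours described above.

How it is judged:
By the outcome, as a careful person would: the job done as asked, in the order asked, and still so for the second after the job is handed in, while the arm keeps its last pose, push and grip.
It also fails if it takes over 70 s, if anything falls off the work surface, if the arm or the gripper's body presses on something with over 40 N, if the wrist force passes 120 N, or if a joint passes its speed limit or range.

ROBOT

A 6-joint arm with a two-finger parallel gripper is mounted at the origin on the work surface. World frame = base frame: x ahead of the robot, y to its left, z up, the work surface at z = 0. Lengths are in mm, angles in rad, forces in N, time in s.
With the tool pointing down it reaches from about 350 to 775 mm from the base axis. Payload 7.3 kg.
Tool frame: the origin (TCP) lies on the mounting face of the last link; the fingertips stand 178 mm ahead of it and the grasp point (between the pads) lies 159 mm ahead of it; z points along the fingers, y is the line along which they close (so a half turn about z gives the same grasp; the last joint's range is limited). The gripper opens to 92 mm and grips with 3 to 60 N. Pads are 19 mm wide; open, the fingers measure 130 mm over their backs; the gripper's body (75 mm by 190 mm) begins 47 mm behind the grasp point.
Start: joints at [-1.307, 0.342, 1.524, -0, 1.275, -0.146], TCP at [209.193, -481.525, 404.741] pointing down, gripper open.
Joint ranges: [-2.53, 2.53], [-0.77, 2.02], [0.04, 2.7], [-1, 4.14], [0.28, 2.66], [-3.11, 3.11]. Speed limits (rad/s): [2.57, 2.57, 3.14, 3.14, 3.14, 3.14].

INTERFACE

Orientations are given as [roll, pitch, yaw] about the fixed x, y, z axes, in that order (R = Rz(yaw) Ry(pitch) Rx(roll)).
In Python, from plant import bot, vision gives the robot as it stands. The module is installed in compiled form; this text tells all that it offers.
- The arm moves only by the shell command python3 -m crank 'ROWS'. ROWS is a JSON list of rows, 1 to 5 of them, each of 5 numbers: the finger opening in mm, then dx, dy, dz in mm, then a turn about the tool's z in rad; each row is the pose to reach, as a shift and turn from the pose commanded when the command began, along the tool's axes at that moment; what a row does not reach only later rows make up. A row lasts 1/8 s, in which the tool goes at most 62.5 mm and 0.188 rad, less where a joint would pass 70% of its speed; a pose out of reach is approached as far as the arm can. The fingers move at their own pace and stop on an object; the grip force is fixed at half the most. Time passes only in rows, so rows that do not move let the fingers close. It prints the time, the measured TCP pose, the force, the opening and the grip force at its end.
- bot.get_obs(): the state, without advancing time (a new reading comes with each control period).
- vision.capture(name): name is "scene" or "top" or "wrist"; returns a dict with "color" (400x640x3 uint8, red, green, blue), "K" (3x3 intrinsics, pixels), "R" (3x3) and "t" (3): a world point X has camera coordinates R X + t. Camera axes: x right, y down, z forward; pixel columns grow to the right and rows downward; lengths in mm; the calibration is good to about 2 mm. A picture is of the moment at which its call begins. There is no depth.
- bot.close_job(): hands the job in; it is judged then, once.
The state is a dict: "time": time; "joint_positions": joint angles; "dq": joint speeds; "tau": joint torques, N m; "tool_pos": TCP position; "tcp_rot": TCP orientation; "contact_force": force on the tool from outside, world axes, zero at the start; "moment": the same for the moment, N m; "grip_width": finger opening in mm; "finger_force": force on a finger pad.
Only numpy, scipy, OpenCV 4.12 (cv2) and the standard library are available. Lean on these libraries where they do the work, as an engineer would, in place of code of your own. Each camera call takes 0.05 s, during which the arm holds its last target. There are 200 camera calls.

## Working session

There is one attempt and no reset: what is moved stays moved. The work goes in short steps, Python scripts to look and compute and a shell command to move; the robot and the scene stay as the last step left them, time stands still between calls to the robot, and variables do not carry over. Pictures are saved under pics/ and viewed, at most 10 in all, crops included, and the job is handed in when it is done.

```bash
mkdir -p pics; cat > h.py <<'E'
from plant import bot, vision
import numpy as np, cv2, json, os
def snap(name,fn):
    c=vision.capture(name)
    cv2.imwrite(f'pics/{fn}.png',c['color'][:,:,::-1])
    np.savez(f'pics/{fn}.npz',**c)
    return c
def load(fn): return np.load(f'pics/{fn}.npz')
def ray(c,u,v):
    o=-c['R'].T@c['t']; d=c['R'].T@np.linalg.inv(c['K'])@np.array([u,v,1.])
    return o,d/np.linalg.norm(d)
def atz(c,u,v,z):
    o,d=ray(c,u,v); return o+d*(z-o[2])/d[2]
def tri(*obs):
    A=np.zeros((3,3));b=np.zeros(3)
    rs=[ray(*q) for q in obs]
    for o,d in rs:
        P=np.eye(3)-np.outer(d,d);A+=P;b+=P@o
    X=np.linalg.solve(A,b)
    return X,[float(np.linalg.norm((np.eye(3)-np.outer(d,d))@(X-o))) for o,d in rs]
def proj(c,X):
    p=c['K']@(c['R']@np.asarray(X,float)+c['t']); return p[:2]/p[2]
E
python3 - <<'E'
from h import *
for n in ('scene','top','wrist'):
    c=snap(n,n+'0'); print(n,-c['R'].T@c['t'], c['R'][2], c['K'][0,0])
print(bot.get_obs())
E
```

```text
scene [1230.15366424  425.45507776  960.69859699] [-0.58131843 -0.34342813 -0.73764897] 457.20383285745794
top [ 479.51727676   26.68640804 1049.7078019 ] [ 0.09135996 -0.0015106  -0.99581679] 381.18152497367305
wrist [ 286.61678261 -448.09946166  383.93103117] [-0.27917785 -0.1203448  -0.95266828] 313.1442851789466
{'time': 0.15, 'joint_positions': array([-1.30699538e+00,  3.42561884e-01,  1.52478715e+00, -6.14146377e-06,
        1.27536738e+00, -1.46019708e-01]), 'dq': array([ 0.00040621, -0.00091503, -0.00160847,  0.00131099,  0.00057207,
       -0.00212532]), 'tau': array([ 1.27430860e-03, -4.31471443e+01, -2.44353247e+01,  7.17972731e-02,
        5.37491497e-02, -7.27101724e-05]), 'tool_pos': array([ 209.16925539, -481.43102474,  404.20854585]), 'tcp_rot': array([-3.14048000e+00, -1.57697657e-04,  4.09822358e-01]), 'contact_force': array([ 0.17300444, -0.19678041,  0.57159759]), 'moment': array([-0.01338454, -0.00418881, -0.03960988]), 'finger_force': 0.0, 'grip_width': 91.76361364634134}
```

View pics/top0.png

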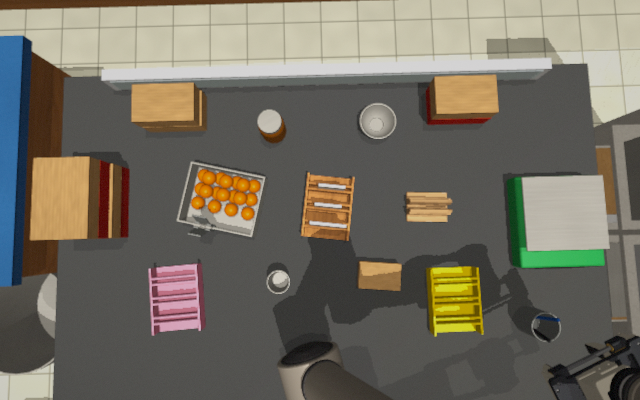

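View pics/scene0.png

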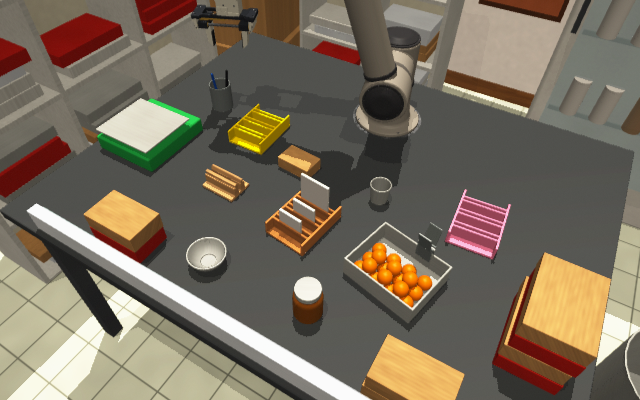

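The top view shows the rack (328,207), the foot (430,207), the tray (222,200) and the clip (200,230). The scene view shows the tall plate at (315,192) in the slot nearest the robot. I'll enlarge these areas next.

```bash
python3 - <<'E'
from h import *
def cr(fn,x,y,w,h,s):
    im=cv2.imread(f'pics/{fn}.png')[y:y+h,x:x+w]; im=cv2.resize(im,None,fx=s,fy=s,interpolation=cv2.INTER_CUBIC)
    for k in range(0,w,10):
        cv2.line(im,(int(k*s),0),(int(k*s),8 if (x+k)%50 else 16),(0,255,0),1)
        if (x+k)%20==0: cv2.putText(im,str(x+k),(int(k*s),26),0,.35,(0,255,0),1)
    for k in range(0,h,10):
        cv2.line(im,(0,int(k*s)),(8,int(k*s)),(0,255,0),1)
        if (y+k)%20==0: cv2.putText(im,str(y+k),(10,int(k*s)+4),0,.35,(0,255,0),1)
    return im
a=cr('top0',170,150,160,100,5);b=cr('top0',300,150,160,100,5)
# 800x500 each -> combine at reduced
cv2.imwrite('pics/tc.png',cr('top0',290,160,180,90,4.4))
im=np.vstack([cr('scene0',200,150,200,110,4)[:, :800],np.zeros((1,800,3),np.uint8)])
cv2.imwrite('pics/sc.png',im)
im=np.hstack([cr('top0',170,155,100,90,4),cr('scene0',340,190,110,120,3.6)[:360]]) if 0 else None
A=cr('top0',170,155,100,100,4);B=cr('scene0',360,200,100,100,4)
cv2.imwrite('pics/cc.png',np.hstack([A,B]))
E
```

```text
(no output)
```

View pics/tc.png

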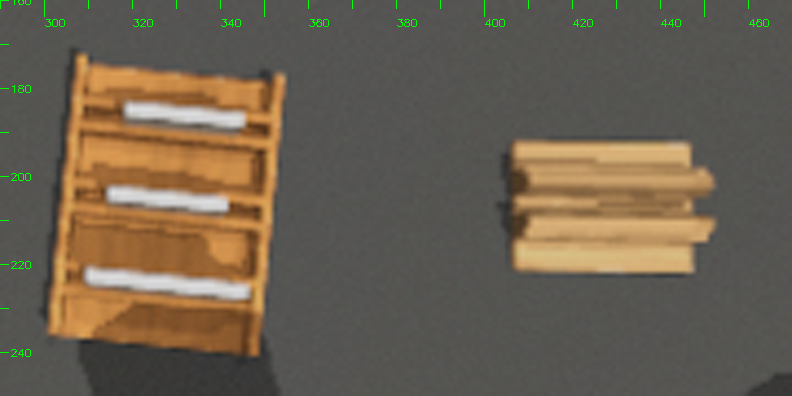

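View pics/sc.png

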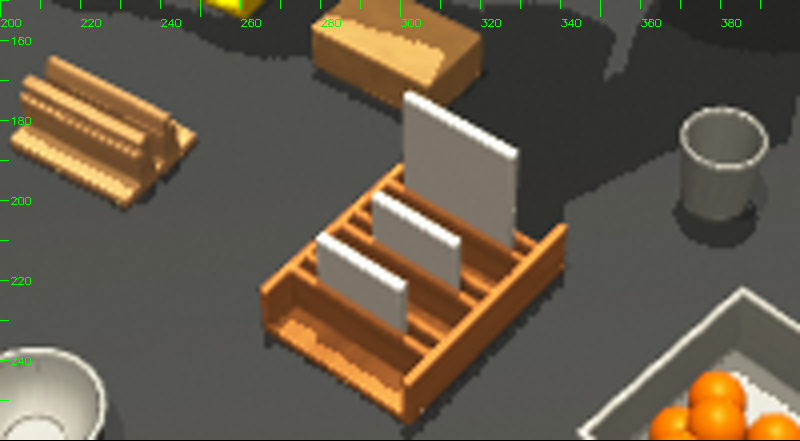

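View pics/cc.png

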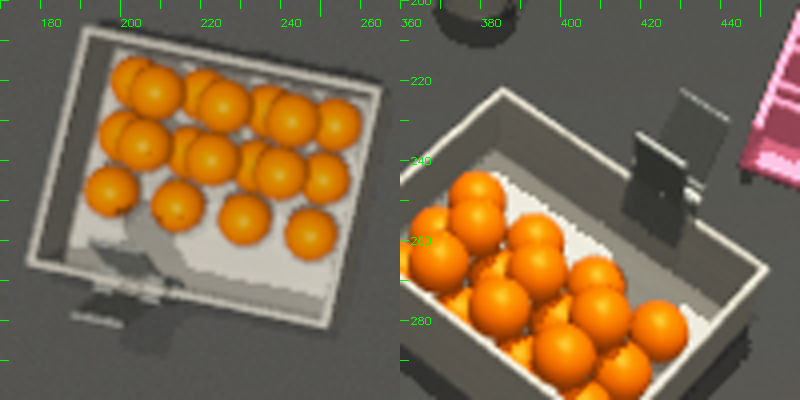

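The tall plate's top edge runs (309.7,222.5)–(346.8,226.4) in top and (301.2,173.9)–(329,188.4) in scene. The clip's lever tops are at about (188,233.8)–(200.5,236.2) in top and (430.5,222.5)–(442.2,230) in scene. The foot slot lies along row ~206 in top.

```bash
python3 - <<'E'
from h import *
np.set_printoptions(precision=1,suppress=True)
t=load('top0');s=load('scene0')
print('plate L',tri((t,309.7,222.5),(s,301.2,173.9)))
print('plate R',tri((t,346.8,226.4),(s,329,188.4)))
for z in (120,128): print('at',z,[atz(t,309.7,222.5,z),atz(t,346.8,226.4,z)],[atz(s,301.2,173.9,z),atz(s,329,188.4,z)])
# lever tops
print('lever -x',tri((t,188,233.8),(s,442.2,230)),tri((t,200.5,236.2),(s,430.5,222.5)))
print('lever +x',tri((t,192.5,215.8),(s,431.2,241.2)),tri((t,207.5,218.7),(s,419.5,233.8)))
# tray rim corners z=60
q=lambda x,y:(170+x/4,155+y/4)
w=lambda x,y:(360+(x-400)/4,200+y/4)
print('tray top TL,TR,BR,BL',[atz(t,*q(*p),60) for p in ((84,28),(380,90),(327,326),(28,263))])
print('tray scene near-rim corners',[atz(s,*w(*p),60) for p in ((503,90),(767,268))])
print('tray tri',tri((t,*q(28,263)),(s,*w(767,268))),tri((t,*q(327,326)),(s,*w(503,90))))
# foot
f=lambda x,y:(290+x/4.4,160+y/4.4)
g=lambda x,y:(200+x/4,150+y/4)
print('foot base z10',[atz(t,*f(*p),10) for p in ((513,142),(690,142),(694,272),(514,272))])
print('rail ends',[atz(t,*f(*p),49) for p in ((713,180),(714,228),(530,168),(530,216))])
print('foot scene rails z49',[atz(s,*g(*p),49) for p in ((50,57),(168,121),(24,77),(144,143))])
print('foot scene base z10',[atz(s,*g(*p),10) for p in ((12,138),(125,207),(196,135))])
# rack corners z44
print('rack z44',[atz(t,*f(*p),44) for p in ((82,55),(279,73),(254,355),(52,336))])
E
```

```text
plate L (array([527.3,  22.2, 174.4]), [33.913258082704225, 33.913258082704324])
plate R (array([484.3,  -3.8,  78.8]), [39.93008387860267, 39.930083878602744])
at 120 [array([510.9,  52.3, 120. ]), array([499. , -37.8, 120. ])] [array([498.3, -36.2, 120. ]), array([506.6,  52.4, 120. ])]
at 128 [array([510.7,  52. , 128. ]), array([498.8, -37.2, 128. ])] [array([505.3, -31.8, 128. ]), array([513.5,  56. , 128. ])]
lever -x (array([491.2, 347.7, 124.3]), [0.6121305872670166, 0.612130587267031]) (array([484.8, 316.5, 125.8]), [0.1214599015749966, 0.12145990157504793])
lever +x (array([534.6, 337.4, 122.8]), [0.5288214479047482, 0.5288214479047566]) (array([525.9, 303.9, 118.7]), [2.4805762657362154, 2.480576265736166])
tray top TL,TR,BR,BL [array([680.4, 362.4,  60. ]), array([633.9, 168.2,  60. ]), array([480.9, 204.5,  60. ]), array([526.8, 398.1,  60. ])]
tray scene near-rim corners [array([485.4, 209.8,  60. ]), array([529.6, 400.5,  60. ])]
tray tri (array([526.8, 400. ,  56. ]), [0.4594915836216479, 0.4594915836214826]) (array([480.3, 207. ,  52.9]), [1.278154408159152, 1.278154408159173])
foot base z10 [array([ 590.3, -212.5,   10. ]), array([ 587.3, -322.8,   10. ]), array([ 506.4, -320.6,   10. ]), array([ 509.4, -209.3,   10. ])]
rail ends [array([ 560. , -322.1,   49. ]), array([ 531.3, -321. ,   49. ]), array([ 570.2, -213. ,   49. ]), array([ 541.4, -211.6,   49. ])]
foot scene rails z49 [array([ 536.3, -317. ,   49. ]), array([ 544.8, -204.2,   49. ]), array([ 562.5, -319.6,   49. ]), array([ 570.9, -205.5,   49. ])]
foot scene base z10 [array([ 588.3, -317.5,   10. ]), array([ 599.9, -205.7,   10. ]), array([ 516.5, -205. ,   10. ])]
rack z44 [array([646.7,  53.9,  44. ]), array([632.5, -65.1,  44. ]), array([463.2, -44.2,  44. ]), array([477.7,  75.9,  44. ])]
```

```bash
cat >> h.py <<'E'
def delta(x,y,z,yaw=None,c=None):
    "tool-axis shift taking the TCP to world x,y,z (z = grasp point height) and tool yaw"
    o=bot.get_obs(); from scipy.spatial.transform import Rotation as Ro
    R=Ro.from_euler('xyz',o['tcp_rot']).as_matrix()
    d=R.T@(np.array([x,y,z+159])-o['tool_pos'])
    tz=0 if yaw is None else -((yaw-o['tcp_rot'][2]+np.pi/2)%np.pi-np.pi/2)
    print('rows d',d.round(1),'turn',round(tz,3),'n>=',int(np.ceil(max(np.linalg.norm(d)/62.5,abs(tz)/.188))),'t',o['time'],'F',o['contact_force'].round(1),'w',round(o['grip_width'],1),'ff',round(o['finger_force'],1))
E
python3 -m crank '[[60,75,-11,0,-0.18],[60,150,-22,0,-0.36],[60,225,-33,0,-0.54],[60,290,-45,0,-0.72],[60,290,-45,0,-0.9]]'
python3 -c "
from h import *
delta(549,-267,245,np.pi/2-.03)"
```

```text
time: 0.78
tool_pos: [459.1, -322.9, 404.4]
tcp_rot: [-3.141, -0.0, 1.317]
contact_force: [-0.3, -1.0, 0.7]
grip_width: 60.3
finger_force: 0.0
rows d [76.6 73.   0.5] turn -0.223 n>= 2 t 0.775 F [-0.3 -1.   0.7] w 60.3 ff 0.0
```

```bash
python3 -m crank '[[60,40,37,0,-0.12],[60,76.6,73,0,-0.22],[60,76.6,73,0,-0.223],[60,76.6,73,0,-0.223]]'
python3 - <<'E'
from h import *
snap('wrist','w_foot1')
E
python3 -m crank '[[60,50,0,0,0],[60,70,0,0,0],[60,70,0,0,0]]'
python3 - <<'E'
from h import *
snap('wrist','w_foot2')
a=cv2.imread('pics/w_foot1.png');b=cv2.imread('pics/w_foot2.png')
cv2.imwrite('pics/wf.png',cv2.resize(np.vstack([a[100:300,100:540],b[100:300,100:540]]),None,fx=1.5,fy=1.5))
delta(506,9,245,np.pi/2-.125)
E
```

```text
time: 1.27
tool_pos: [547.3, -269.6, 404.2]
tcp_rot: [-3.14, -0.0, 1.533]
contact_force: [-0.9, -0.2, -0.2]
grip_width: 60.0
finger_force: 0.0
time: 1.7
tool_pos: [549.8, -199.3, 405.3]
tcp_rot: [3.141, 0.001, 1.533]
contact_force: [0.1, 0.0, 0.7]
grip_width: 59.7
finger_force: 0.0
rows d [207.4 -51.8   0.9] turn 0.087 n>= 4 t 1.75 F [-0.2 -0.3  0.4] w 60.0 ff 0.0
```

View pics/wf.png

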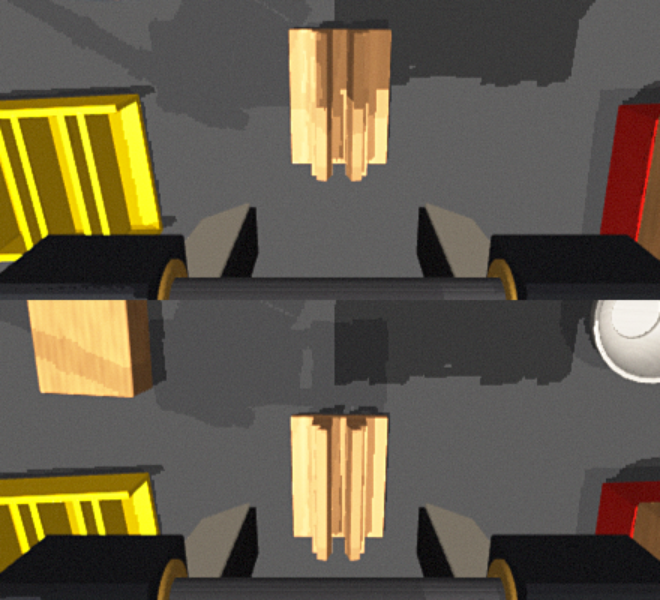

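Wrist views: the foot spans roughly columns 293–360 of the full image, with the slot near column 325–330 between the two rails and no obstruction. I'll fit its silhouette across four views.

```bash
cat > foot.py <<'E'
from h import *
from scipy.optimize import minimize
def wood(im):
    h=cv2.cvtColor(im,cv2.COLOR_RGB2HSV); return ((h[...,1]>70)&(h[...,0]>5)&(h[...,0]<25)&(h[...,2]>50)).astype(np.uint8)
views=[];S=8
for n in ('w_foot1','w_foot2','top0','scene0'):
    c=load(n); c={k:c[k] for k in c.files}
    m=wood(c['color']); p=proj(c,[549,-267,20]).astype(int)
    k,lab,st,ce=cv2.connectedComponentsWithStats(m)
    l=lab[p[1]-12:p[1]+12,p[0]-12:p[0]+12]; l=np.bincount(l[l>0]).argmax()
    m=(lab==l).astype(np.uint8); views.append((n,c,m)); print(n,st[l])
def boxes(h,rw):
    B=[(-40,40,0,h),(-rw,-9.5,h,49),(9.5,rw,h,49)]
    return B
def sil(c,shape,q):
    x,y,yaw,h,rw=q; im=np.zeros(shape,np.uint8)
    R=np.array([[np.cos(yaw),-np.sin(yaw)],[np.sin(yaw),np.cos(yaw)]])
    for a,b,z0,z1 in boxes(h,rw):
        P=np.array([proj(c,[*(R@[X,Y]+[x,y]),Z]) for X in(a,b) for Y in(-55,55) for Z in(z0,z1)])
        hull=cv2.convexHull((P*256).round().astype(np.int32)); cv2.fillConvexPoly(im,hull,255,cv2.LINE_AA,8)
    return im/255.
def cost(q,vs):
    return sum(np.abs(sil(c,m.shape,q)-m).sum()/m.sum() for _,c,m in vs)
for vs in (views[:2],views[2:3],views[3:],views):
    r=minimize(cost,[549,-267,-.03,8,16],args=(vs,),method='Nelder-Mead',options=dict(initial_simplex=np.array([549,-267,-.03,8,16])+np.vstack([np.zeros(5),np.diag([5,5,.05,3,3])]),maxiter=400))
    print([v[0] for v in vs],r.x.round(3),round(r.fun,3))
E
python3 foot.py
```

```text
w_foot1 [ 292  119   69  102 5708]
w_foot2 [ 293  176   66   98 4794]
top0 [ 406  192   47   30 1302]
scene0 [ 202  164   47   39 1030]
['w_foot1', 'w_foot2'] [ 5.50374e+02 -2.65421e+02 -4.30000e-02  6.66300e+00  1.78330e+01] 0.342
['top0'] [ 5.50212e+02 -2.66568e+02 -3.60000e-02  2.88500e+00  1.82760e+01] 0.04
['scene0'] [ 5.51271e+02 -2.65728e+02 -4.10000e-02  8.90100e+00  1.47190e+01] 0.051
['w_foot1', 'w_foot2', 'top0', 'scene0'] [ 5.50409e+02 -2.65664e+02 -3.90000e-02  7.21800e+00  1.67680e+01] 0.464
```

```bash
python3 -m crank '[[60,55,-12,0,0.02],[60,110,-25,0,0.05],[60,165,-40,0,0.08],[60,207.4,-51.8,0,0.087],[60,207.4,-51.8,0,0.087]]'
python3 - <<'E'
from h import *
snap('wrist','w_p1')
E
python3 -m crank '[[60,-50,0,0,0],[60,-60,0,0,0],[60,-60,0,0,0]]'
python3 - <<'E'
from h import *
snap('wrist','w_p2')
a=cv2.imread('pics/w_p1.png');b=cv2.imread('pics/w_p2.png')
cv2.imwrite('pics/wp.png',np.hstack([cv2.resize(x[60:260,220:420],None,fx=2,fy=2) for x in (a,b)]))
E
```

```text
time: 2.38
tool_pos: [506.0, 10.6, 405.1]
tcp_rot: [3.141, 0.0, 1.448]
contact_force: [-0.6, -1.0, 0.3]
grip_width: 60.0
finger_force: 0.0
time: 2.8
tool_pos: [499.0, -51.9, 404.6]
tcp_rot: [3.142, 0.0, 1.442]
contact_force: [0.2, 0.3, -0.3]
grip_width: 59.8
finger_force: 0.0
```

View pics/wp.png

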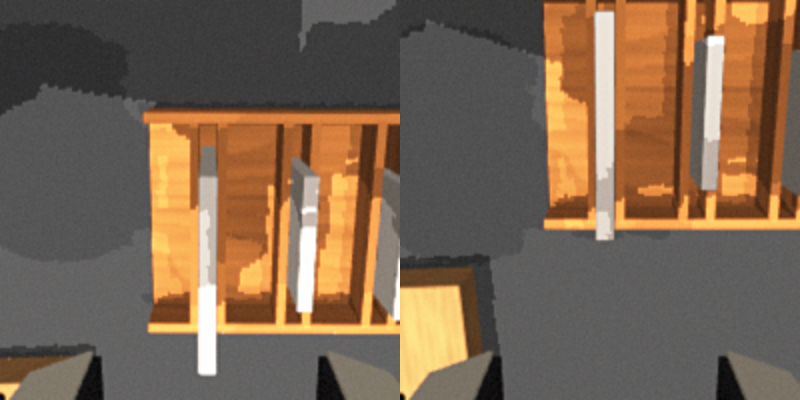

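In the wrist views the tall plate's top face runs (323.7,148.5)–(323.5,247.5) in the first and (322,66)–(322.5,180) in the second. The small plates are clear of the fingers' path.

```bash
python3 - <<'E'
from h import *
np.set_printoptions(precision=1,suppress=True)
a=load('w_p1');b=load('w_p2');t=load('top0')
L=tri((a,323.7,148.5),(b,322,66));R=tri((a,323.5,247.5),(b,322.5,180))
print(L,R,np.linalg.norm(L[0]-R[0]))
L=tri((a,323.7,148.5),(b,322,66),(t,309.7,222.5));R=tri((a,323.5,247.5),(b,322.5,180),(t,346.8,226.4))
print(L,R)
m=(L[0]+R[0])/2; d=L[0]-R[0]; yaw=-np.arctan2(d[0],d[1]); print(m,yaw)
for z in(124,128): print([atz(a,323.7,148.5,z),atz(a,323.5,247.5,z)],[atz(b,322,66,z),atz(b,322.5,180,z)])
delta(m[0],m[1],121,np.pi/2+yaw)
E
```

```text
(array([512.4,  53.9, 126.6]), [0.007265545653463796, 0.007265545653817536]) (array([501.3, -34.1, 129.5]), [0.02023538716481555, 0.020235387164728093]) 88.76369189981409
(array([511.8,  53.3, 123. ]), [0.47204098851942666, 1.1345529261986418, 1.49922390490935]) (array([500.2, -37.3, 121.5]), [0.9248237374179828, 1.3143442799767617, 1.3221009205116248])
[506.    8.  122.2] -0.12744960997192936
[array([512.3,  53.5, 124. ]), array([500.9, -36.8, 124. ])] [array([512.4,  54.2, 124. ]), array([501. , -35.5, 124. ])]
[array([512.4,  54.2, 128. ]), array([501.2, -34.8, 128. ])] [array([512.4,  53.8, 128. ]), array([501.2, -34.5, 128. ])]
rows d [ 59.4  -0.6 124.6] turn 0.0 n>= 3 t 2.85 F [-0.9  0.2 -0.1] w 59.8 ff 0.0
```

```bash
python3 -m crank '[[50,45,0,30,0],[50,61,0,70,0],[50,61,0,100,0],[50,61,0,100,0]]'
python3 -c "
from h import *
delta(506.7,9.6,120,np.pi/2-.125)"
```

```text
time: 3.35
tool_pos: [506.0, 11.4, 302.9]
tcp_rot: [-3.137, -0.0, 1.447]
contact_force: [-0.6, -0.0, -0.0]
grip_width: 50.0
finger_force: 0.0
rows d [-1.7  1.1 23.9] turn 0.001 n>= 1 t 3.35 F [-0.6 -0.  -0. ] w 50.0 ff 0.0
```

```bash
python3 -m crank '[[50,-1.5,1,15,0],[50,-1.5,1,24,0],[12,-1.5,1,24,0],[3,-1.5,1,24,0],[3,-1.5,1,24,0]]'
python3 -m crank '[[3,0,0,0,0],[3,0,0,0,0]]'
```

```text
time: 3.98
tool_pos: [507.4, 8.9, 281.2]
tcp_rot: [3.141, 0.0, 1.446]
contact_force: [0.2, -0.4, 0.5]
grip_width: 24.7
finger_force: 0.0
time: 4.22
tool_pos: [506.9, 9.0, 280.9]
tcp_rot: [-3.14, 0.0, 1.446]
contact_force: [-4.3, 0.5, 4.8]
grip_width: 7.7
finger_force: 30.0
```

```bash
python3 -m crank '[[3,0,0,-5,0],[3,0,0,-20,0],[3,0,0,-50,0],[3,0,0,-90,0],[3,0,0,-100,0]]'
python3 - <<'E'
from h import *
delta(550.4,-265.5,220,np.pi/2-.041)
print(bot.get_obs()['contact_force'])
E
```

```text
time: 4.85
tool_pos: [507.7, 9.0, 384.0]
tcp_rot: [3.135, 0.0, 1.446]
contact_force: [-0.0, 0.3, -1.4]
grip_width: 7.7
finger_force: 30.0
rows d [-267.    76.5    5.6] turn -0.084 n>= 5 t 4.85 F [-0.   0.3 -1.4] w 7.7 ff 30.0
[-0.02070509  0.33189896 -1.37019435]
```

```bash
python3 -m crank '[[3,-40,12,0,-0.02],[3,-100,28,0,-0.05],[3,-160,46,0,-0.084],[3,-220,63,0,-0.084],[3,-267,76,0,-0.084]]'
python3 -m crank '[[3,0,0,0,0],[3,0,0,0,0]]'
python3 - <<'E'
from h import *
for n in('wrist','scene','top'): snap(n,n+'_h')
delta(550.4,-265.5,180,np.pi/2-.041)
a=cv2.imread('pics/wrist_h.png');b=cv2.imread('pics/scene_h.png')
cv2.imwrite('pics/hh.png',np.hstack([cv2.resize(a[100:300,220:420],None,fx=2,fy=2),cv2.resize(b[80:230,150:300],(400,400))]))
E
```

```text
time: 5.48
tool_pos: [549.2, -267.9, 380.0]
tcp_rot: [-3.141, -0.0, 1.529]
contact_force: [0.9, -0.0, -2.4]
grip_width: 8.1
finger_force: 30.0
time: 5.72
tool_pos: [549.2, -265.0, 379.9]
tcp_rot: [-3.14, -0.001, 1.53]
contact_force: [-0.3, 0.5, -1.3]
grip_width: 7.8
finger_force: 30.0
rows d [-1.4  1.  41.8] turn 0.002 n>= 1 t 5.875 F [ 0.6 -0.1 -1.4] w 7.9 ff 30.0
```

View pics/hh.png

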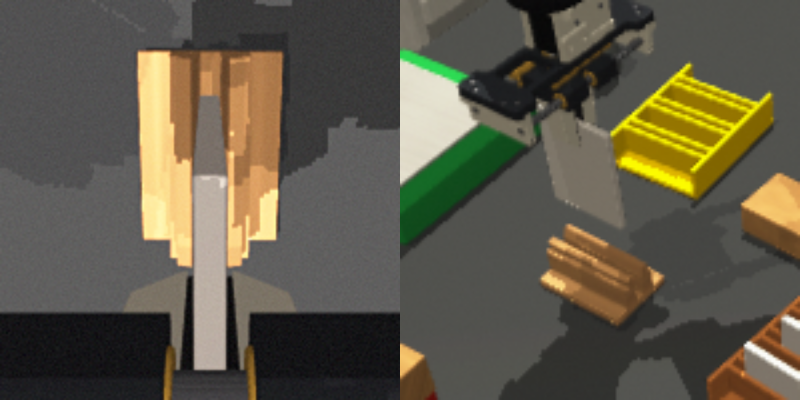

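The wrist view shows the plate's lower end at column ~325, directly over the slot (centre ~325.5). The scene view shows it hanging upright above the foot. Next is the descent.

```bash
python3 -m crank '[[3,-0.7,1,25,0],[3,-0.7,1,50,0],[3,-0.7,1,58,0],[3,-0.7,1,66,0],[3,-0.7,1,66,0]]'
python3 -m crank '[[3,0,0,4,0],[3,0,0,8,0],[3,0,0,8,0]]'
python3 -c "
from h import *
delta(550.4,-265.5,124,np.pi/2-.041);print(bot.get_obs()['moment'])"
```

```text
time: 6.5
tool_pos: [550.4, -265.9, 314.9]
tcp_rot: [3.141, 0.0, 1.53]
contact_force: [0.3, -0.4, -1.2]
grip_width: 8.1
finger_force: 30.0
time: 6.88
tool_pos: [550.2, -266.2, 307.1]
tcp_rot: [3.141, 0.0, 1.53]
contact_force: [-0.7, -0.4, -1.8]
grip_width: 7.8
finger_force: 30.0
rows d [ 0.7  0.2 24.1] turn -0.0 n>= 1 t 6.875 F [-0.7 -0.4 -1.8] w 7.8 ff 30.0
[-0.04284121  0.06649109 -0.03696832]
```

```bash
python3 -m crank '[[3,0,0,7,0],[3,0,0,14,0],[3,0,0,20,0],[3,0,0,20,0]]'
python3 -m crank '[[3,0,0,1.5,0],[3,0,0,3,0],[3,0,0,3,0]]'
```

```text
time: 7.38
tool_pos: [550.3, -266.1, 285.8]
tcp_rot: [-3.141, -0.001, 1.53]
contact_force: [-0.6, 0.0, -1.1]
grip_width: 7.8
finger_force: 30.0
time: 7.75
tool_pos: [550.3, -266.2, 283.7]
tcp_rot: [-3.142, 0.0, 1.53]
contact_force: [-0.5, -0.7, -1.2]
grip_width: 7.8
finger_force: 30.0
```

```bash
python3 -m crank '[[3,0,0,1,0],[3,0,0,1,0]]'; python3 -m crank '[[3,0,0,1,0],[3,0,0,1,0]]'
```

```text
time: 8.0
tool_pos: [550.3, -266.2, 282.9]
tcp_rot: [3.141, 0.0, 1.53]
contact_force: [-1.2, -0.1, -0.8]
grip_width: 7.7
finger_force: 30.0
time: 8.25
tool_pos: [550.3, -266.2, 282.8]
tcp_rot: [3.141, 0.001, 1.53]
contact_force: [-2.6, 1.3, 6.4]
grip_width: 7.9
finger_force: 30.0
```

The 6.4 N upward force shows the plate is on the slot floor, and the height agrees. Releasing.

```bash
python3 -m crank '[[14,0,0,0,0],[30,0,0,0,0],[40,0,0,0,0],[40,0,0,0,0]]'; python3 -m crank '[[50,0,0,-20,0],[60,0,0,-60,0],[60,0,0,-110,0],[60,0,0,-122,0],[60,0,0,-122,0]]'
python3 - <<'E'
from h import *
np.set_printoptions(precision=1,suppress=True)
snap('wrist','w_r');snap('top','t_r');snap('scene','s_r')
delta(508,326,245,np.pi/2-.233)
a=cv2.imread('pics/w_r.png');b=cv2.imread('pics/s_r.png')
cv2.imwrite('pics/rr.png',np.hstack([cv2.resize(a[100:300,220:420],None,fx=2,fy=2),cv2.resize(b[110:210,170:270],(400,400),interpolation=cv2.INTER_CUBIC)]))
E
```

```text
time: 8.75
tool_pos: [550.4, -266.1, 281.6]
tcp_rot: [-3.142, 0.0, 1.53]
contact_force: [1.2, -0.6, 1.2]
grip_width: 38.2
finger_force: 0.0
time: 9.38
tool_pos: [550.3, -266.1, 404.0]
tcp_rot: [3.141, 0.001, 1.53]
contact_force: [0.3, -0.1, -0.1]
grip_width: 60.1
finger_force: 0.0
rows d [589.8 -66.4  -1.1] turn 0.192 n>= 10 t 9.525 F [0.1 0.2 0.4] w 59.8 ff 0.0
```

View pics/rr.png

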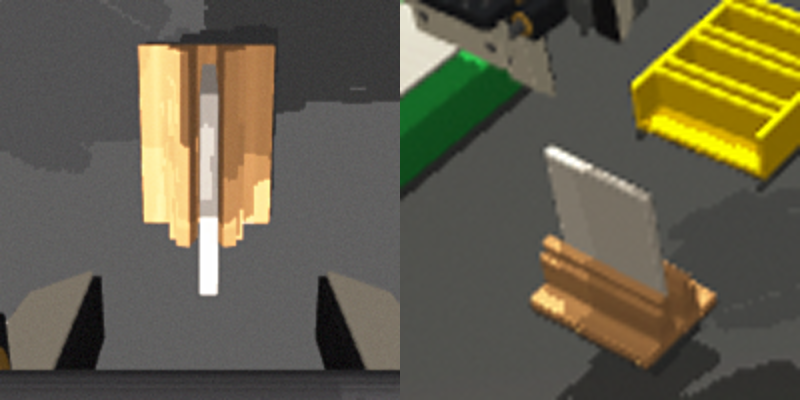

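The plate stands in the slot, its top face (324.5,146.5)–(324,247.5) in the wrist view, apparently upright. Next I compute its top centre, and move toward the clip.

```bash
python3 - <<'E'
from h import *
np.set_printoptions(precision=1,suppress=True)
a=load('w_r')
p=[atz(a,324.5,146.5,130),atz(a,324,247.5,130)];print(p,(p[0]+p[1])/2)
t=load('t_r'); s=load('s_r')
# subpixel: white mask in top view near plate, centroid
for n,c in(('t',t),('s',s)):
    im=c['color'].astype(int); u,v=proj(c,[550.4,-265.5,130]); u,v=int(u),int(v)
    m=(im.min(2)>(170 if n=='t' else 185))&(im.max(2)-im.min(2)<30); M=np.zeros_like(m); M[v-18:v+18,u-30:u+30]=m[v-18:v+18,u-30:u+30]
    ys,xs=np.nonzero(M); 
    if len(xs): print(n,len(xs),xs.min(),xs.max(),ys.min(),ys.max(),atz(c,xs.mean(),ys.mean(),130))
E
python3 -m crank '[[70,60,-7,0,0.04],[70,120,-14,0,0.08],[70,180,-21,0,0.12],[70,240,-28,0,0.16],[70,300,-35,0,0.19]]'
```

```text
[array([ 554. , -220.4,  130. ]), array([ 549.9, -310.6,  130. ])] [ 552.  -265.5  130. ]
t 40 445 469 200 207 [ 547.6 -305.2  130. ]
s 23 207 217 147 151 [ 552.1 -292.   130. ]
time: 10.15
tool_pos: [527.1, 36.9, 402.3]
tcp_rot: [-3.139, 0.0, 1.338]
contact_force: [0.7, -0.0, -0.4]
grip_width: 69.9
finger_force: 0.0
```

```bash
python3 -c "
from h import *
delta(508,326,245,np.pi/2-.233)"
```

```text
rows d [277.  -85.2  -1.6] turn 0.001 n>= 5 t 10.15 F [ 0.7 -0.  -0.4] w 69.9 ff 0.0
```

```bash
python3 -m crank '[[75,55,-17,0,0],[75,110,-34,0,0],[75,165,-51,0,0],[75,217,-85,0,0],[75,217,-85,0,0]]'
python3 -c "
from h import *
snap('wrist','w_c1')"
python3 -m crank '[[75,50,0,0,0],[75,60,0,0,0],[75,60,0,0,0]]'
python3 - <<'E'
from h import *
snap('wrist','w_c2')
a=cv2.imread('pics/w_c1.png');b=cv2.imread('pics/w_c2.png')
f=lambda x:cv2.convertScaleAbs(cv2.resize(x[0:300,220:420],None,fx=2,fy=2,interpolation=cv2.INTER_CUBIC),alpha=1.5,beta=10)
cv2.imwrite('pics/cw.png',np.hstack([f(a),f(b)]))
E
```

```text
time: 10.78
tool_pos: [492.8, 269.4, 401.9]
tcp_rot: [-3.138, 0.001, 1.346]
contact_force: [1.2, -1.1, -0.5]
grip_width: 75.0
finger_force: 0.0
time: 11.2
tool_pos: [508.8, 323.4, 402.6]
tcp_rot: [-3.14, 0.002, 1.339]
contact_force: [-0.4, -0.5, -0.3]
grip_width: 75.0
finger_force: 0.0
```

View pics/cw.png

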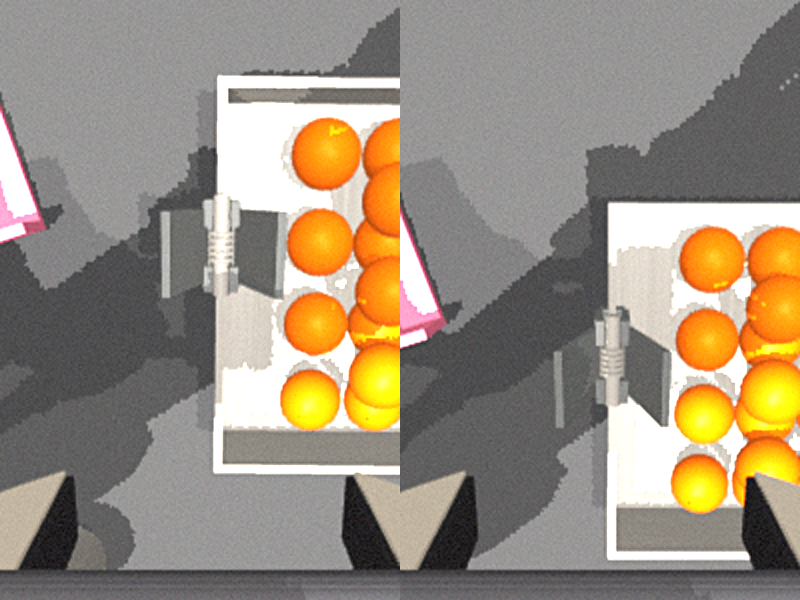

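The clip's levers are clear. Outside top edges (full-image px) in view 1 are columns 300.5 and 362, rows 105.5–149. In view 2 they are columns 297.5 and 354.5, rows 176–213.5.

```bash
python3 - <<'E'
from h import *
np.set_printoptions(precision=1,suppress=True)
a=load('w_c1');b=load('w_c2')
P=[]
for u1,u2 in((300.5,297.5),(362,354.5)):
    for v1,v2 in((105.5,176),(149,213.5)):
        X,r=tri((a,u1,v1),(b,u2,v2));P.append(X);print(X,np.round(r,1))
P=np.array(P);m=P.mean(0);print('centre',m,'gap',np.linalg.norm(P[0]-P[2]),'len',np.linalg.norm(P[0]-P[1]))
d=P[0]+P[2]-P[1]-P[3];print('yaw',-np.arctan2(d[0],d[1]))
# hinge rod ends c1 (222,193)-(222,292) c2 (212,307)-(214,405)
print('hinge',tri((a,331,96.5),(b,326,153.5)),tri((a,331,146),(b,327,202.5)))
for c,u,v in((a,331.25,127.2),(b,326,194.7)): print(atz(c,u,v,129))
delta(*m[:2],113,np.pi/2-.233)
E
```

```text
[492.8 349.1 128.9] [0.2 0.2]
[484.2 316.3 127.1] [0. 0.]
[539.  338.6 130.3] [0.1 0.1]
[532.6 305.5 128.8] [0.1 0.1]
centre [512.2 327.4 128.8] gap 47.35458835855879 len 33.999174189186874
yaw -0.22370960523681613
hinge (array([518.1, 350.4,  60.4]), [0.16789256740986028, 0.16789256740967748]) (array([508.5, 307.3,  87.6]), [0.2606398435825554, 0.26063984358241504])
[512.3 327.8 129. ]
[512.4 327.8 129. ]
rows d [  5.4   2.5 130.9] turn 0.001 n>= 3 t 11.25 F [-0.7  0.5  0.5] w 74.7 ff 0.0
```

```bash
python3 -m crank '[[75,5.4,2.5,50,0],[75,5.4,2.5,105,0],[75,5.4,2.5,121,0],[75,5.4,2.5,131,0],[75,5.4,2.5,131,0]]'
python3 -c "
from h import *
delta(512.3,327.6,113,np.pi/2-.23)"
```

```text
time: 11.88
tool_pos: [512.5, 328.6, 273.8]
tcp_rot: [3.14, -0.001, 1.339]
contact_force: [0.3, 0.5, -0.0]
grip_width: 74.9
finger_force: 0.0
rows d [-1.1  0.   1.8] turn -0.001 n>= 1 t 11.875 F [ 0.3  0.5 -0. ] w 74.9 ff 0.0
```

```bash
python3 -m crank '[[60,-0.8,0,1.5,0],[45,-0.8,0,1.5,0],[30,-0.8,0,1.5,0],[20,-0.8,0,1.5,0],[10,-0.8,0,1.5,0]]'; python3 -m crank '[[5,0,0,0,0],[5,0,0,0,0],[5,0,0,0,0],[5,0,0,0,0]]'
```

```text
time: 12.5
tool_pos: [511.8, 328.1, 271.1]
tcp_rot: [-3.142, 0.0, 1.34]
contact_force: [-0.0, 0.1, -0.4]
grip_width: 29.7
finger_force: 6.7
time: 13.0
tool_pos: [511.8, 328.0, 271.2]
tcp_rot: [-3.142, 0.0, 1.34]
contact_force: [0.1, 0.3, -0.5]
grip_width: 20.5
finger_force: 30.0
```

```bash
python3 -m crank '[[5,0,0,-6,0],[5,0,0,-20,0],[5,0,0,-45,0],[5,0,0,-85,0],[5,0,0,-125,0]]'
python3 -m crank '[[5,0,0,0,0],[5,0,0,0,0]]'
python3 - <<'E'
from h import *
for n in('wrist','scene','top'): snap(n,n+'_c3')
delta(551.5,-265.5,240,np.pi/2-.043)
E
```

```text
time: 13.62
tool_pos: [511.7, 328.0, 398.5]
tcp_rot: [3.141, -0.001, 1.34]
contact_force: [1.4, 0.6, -0.3]
grip_width: 20.8
finger_force: 30.0
time: 13.88
tool_pos: [511.5, 327.9, 396.2]
tcp_rot: [-3.141, 0.0, 1.34]
contact_force: [-0.2, -0.5, -1.1]
grip_width: 20.5
finger_force: 30.0
rows d [-568.6  174.7   -3.5] turn -0.188 n>= 10 t 14.025 F [ 0.6  0.7 -0.4] w 20.4 ff 30.0
```

```bash
python3 -m crank '[[5,-50,15,0,-0.03],[5,-110,34,0,-0.06],[5,-170,52,0,-0.1],[5,-230,71,0,-0.13],[5,-280,86,0,-0.16]]'; python3 -m crank '[[5,-60,18,0,0],[5,-120,37,0,0],[5,-170,52,0,0],[5,-190,58,0,-0.01],[5,-190,58,0,-0.01]]'
python3 - <<'E'
from h import *
np.set_printoptions(precision=1,suppress=True)
for n in('scene','top'):
    c=snap(n,n+'_c4'); o=load(n+'0')
    d=np.abs(c['color'].astype(int)-o['color']).max(2)>40
    for z in (80,120):
        u,v=proj(c,[512,327.6,z]).astype(int); print(n,z,'changed px near parked clip',d[v-8:v+8,u-8:u+8].mean())
delta(551.5,-265.5,240,np.pi/2-.043)
E
```

```text
time: 14.65
tool_pos: [531.2, 33.6, 395.4]
tcp_rot: [-3.14, 0.0, 1.5]
contact_force: [1.1, 1.3, -0.5]
grip_width: 20.4
finger_force: 30.0
time: 15.28
tool_pos: [575.8, -159.4, 394.8]
tcp_rot: [-3.14, -0.001, 1.507]
contact_force: [0.3, 0.7, -0.4]
grip_width: 20.4
finger_force: 30.0
scene 80 changed px near parked clip 0.2578125
scene 120 changed px near parked clip 0.078125
top 80 changed px near parked clip 0.43359375
top 120 changed px near parked clip 0.25390625
rows d [-109.5  -17.5   -3.6] turn -0.018 n>= 2 t 15.375 F [-0.1 -0.1  0. ] w 20.6 ff 30.0
```

```bash
python3 - <<'E'
from h import *
np.set_printoptions(linewidth=250)
for n,z,w,h in(('top_c4',130,26,7),('scene_c4',130,20,12)):
    c=load(n);u,v=proj(c,[551,-265.5,z]);print(n,u,v)
    im=c['color'].min(2);u,v=int(u),int(v)
    print('cols',u-w,'rows',v-h)
    for r in range(v-h,v+h+1): print(r,' '.join('%3d'%x for x in im[r,u-w:u+w+1]))
E
```

```text
top_c4 440.38587931065683 202.25729937063483
cols 414 rows 195
195  82  28  26  26  30  44  57  59  64  85 100  98  98  95  89  82  77  62  62  64  63  60  57  61  70  83 105 137 150 159 168 128 106  79  80  76  79  80  78  78  76  79  77  70  63  57  61  65  68  71  72  76  79
196 146  72   9  27  22  17  21  27  36  43  49  65  87 100 103  99  89  63  61  63  60  74  91 107 133 146 161 182 183 181 167 125 109  79  79  79  79  76  79  79  76  80  79  77  77  72  65  66  64  64  66  70  73
197 168 109  28  14  14   6  15  11  20  22  37  38  40  43  42  44  48  54  66  88 110 133 146 160 182 181 182 183 182 181 165 110 103  79  82  82  80  81  80  79  76  80  80  79  76  78  80  78  69  65  66  65  63
198 154 112  68  25  23  19  12  10  14  15  16   9  20  21  18  20  34  67 116 152 171 182 182 182 182 183 183 182 181 182 166 101  84  86  89  96  90  79  77  79  76  78  78  78  78  78  80  78  79  78  76  71  65
199 121 119 103  77  76  77  74  75  75  70  73  71  78  87  83  85 101 133 165 184 182 183 181 182 182 183 182 181 183 182 162  79  86  83  95 110  98  82  78  77  77  78  
[... 5767 characters left out ...]
  66  61  60  61  60  61  62
161  78  78  77  78  79  78  77  77  78  78 104 106 106 107 107 106 106 105 106 105 107 106 107 106 105 106 106 106 106 108 105 106 101  94  68  61  61  61  62  61  62
162  78  78  77  78  78  78  78  78  78  79 105 107 106 106 106 106 105 106 106 106 105 105 106 106 107 106 106 107 107 105 105 106 106  95  70  62  61  60  60  61  61
163  78  78  78  79  78  79  78  78  78  78  94 105 106 106 106 106 106 106 105 106 106 106 106 106 106 106 106 106 107 105 107 105 109  95  77  61  61  61  60  60  61
164  78  79  78  77  79  78  78  78  79  77  87 104 107 107 106 106 106 106 106 106 106 106 106 107 106 105 107 107 106 107 106 107 107  92  85  63  60  61  60  61  61
```

```bash
python3 - <<'E'
from h import *
np.set_printoptions(precision=1,suppress=True)
t=load('top_c4');s=load('scene_c4')
print('top',atz(t,451,202.66,130), 'model x at that y for (x0,yaw-.043):')
im=s['color'].min(2).astype(float);w=np.zeros_like(im);w[145:162,204:235]=np.clip((im[145:162,204:235]-165)/75,0,1)
Y,X=np.mgrid[:400,:640];print('scene',atz(s,(w*X).sum()/w.sum(),(w*Y).sum()/w.sum(),130))
# same measure on original rack plate for bias: known wrist (506.7,9.6,128)
s0=load('scene0');im=s0['color'].min(2).astype(float);w=np.zeros_like(im);w[170:192,298:334]=np.clip((im[170:192,298:334]-165)/75,0,1)
print('scene rack bias',atz(s0,(w*X).sum()/w.sum(),(w*Y).sum()/w.sum(),128)-[506.7,9.6,128])
t0=load('top0');p=[atz(t0,309.7,222.5,128),atz(t0,346.8,226.4,128)];print('top rack bias',sum(p)/2-[506.7,9.6,128])
E
```

```text
top [ 549.3 -291.1  130. ] model x at that y for (x0,yaw-.043):
scene [ 553.2 -263.3  130. ]
scene rack bias [1.6 1.8 0. ]
top rack bias [-1.9 -2.2  0. ]
```

```bash
python3 -m crank '[[5,-50,-8,0,-0.01],[5,-109,-17,0,-0.018],[5,-109,-17,0,-0.018],[5,-109,-17,0,-0.018]]'; python3 -c "
from h import *
snap('scene','s5');snap('top','t5')
delta(551.8,-265,185.2,np.pi/2-.043)"
python3 - <<'E'
import sys; sys.path.insert(0,'.')
import os; os.chdir('.')
from h import *
s=load('s5');c=s
for z in (247,203,160,130): print(z,proj(c,[551.8,-265,z]).round(1))
im=c['color'].astype(int)
print('cols 196..244 step1, min channel')
for r in range(82,162,2): print(r,' '.join('%3d'%x for x in im[r,196:244].min(1)[::1]))
E
```

```text
time: 15.88
tool_pos: [552.3, -264.3, 396.1]
tcp_rot: [-3.141, -0.001, 1.528]
contact_force: [-0.8, 0.5, -0.7]
grip_width: 20.8
finger_force: 30.0
rows d [-1.3 -0.8 52.1] turn 0.002 n>= 1 t 15.975 F [-0.1 -0.2 -0.3] w 20.5 ff 30.0
247 [212.8 117.7]
203 [215.3 131.4]
160 [217.7 144.1]
130 [219.3 152.5]
cols 196..244 step1, min channel
82  51  14   9   8   8   8   7  10   9  74  93  91  92  93  99  99  92  84  68  72  90  91  91  91  91  91  91  90  91  90  97 166  94  49  43  44  43  43  43  42  49  43  40  34  24  19  17  57
84  88  19  10   9   9   9   7   8   9  46  94  91  92  91  92  90  92  88  64 101 121 110  92  91  91  91  91  91 106 114 106  95  90  49  40  30  21  21  20  20  19  21  20  17  33  79  85  90
86  91  45  13   7   9   9   9   8   7  15  92  94  92  90  91  91 106 120 110  98  94  92  91  91  91 104 118 109  96  93  91  66  46  25  17  18  17  49  51  51  35  34  50  83  90  91  91  86
88  93  66  16  10   9   6   9   8   8   8  59  92  91 104 119 109  99  95  92  92  90  88  88  92 102  98  95  93  90  47  28  19  19  16  47  84  92  96  96  97  97  96  98  96 
[... 6366 characters left out ...]
  98 103 103 118 140 136 125 141 111  67  77  78  77  78  78  78  78  79  78  79  79  78  78  78  79  78  79  78
156  79  78  78  78  77  78  78  78  77  79  78  75 105 106 106 106 106 107  99  99 100 100  98 100  97 103 102 116 138 131 127 119 111  69  78  78  77  79  78  79  78  78  78  78  77  78  79  78
158  79  78  78  78  78  79  79  78  78  78  78  78  93 105 105 106 106 106 107 100  98 100 100  99 100 100  99 100  98 102 109 114 137 130 128 120 125  82  78  78  78  77  78  78  79  78  78  78
160  77  78  78  79  78  78  78  78  78  79  78  78  78 104 105 106 106 106 106 101  98 100 101  99 100 100  99  99  98  99  99  99 100 102 108 110  93  72  78  78  78  78  79  78  78  77  79  78
```

```bash
python3 - <<'E'
from h import *
s=load('s5')
for z in (155,159,163):
  for x in (566,569): print(z,x,[proj(s,[x+dy*.043,-265+dy,z]).round(1) for dy in(-23,23)])
for x in (536,):print('-x jaw',[proj(s,[x+dy*.043,-265+dy,159]).round(1) for dy in(-23,23)])
im=s['color'].astype(int)
for r in range(144,155): print(r,' '.join('%3d'%x for x in im[r,203:230].min(1)))
E
```

```text
155 566 [array([208.1, 145.3]), array([221.2, 151.7])]
155 569 [array([207.4, 146. ]), array([220.5, 152.3])]
159 566 [array([207.9, 144.2]), array([221. , 150.5])]
159 569 [array([207.2, 144.8]), array([220.3, 151.2])]
163 566 [array([207.6, 143.1]), array([220.8, 149.4])]
163 569 [array([206.9, 143.7]), array([220.1, 150. ])]
-x jaw [array([215., 138.]), array([228.1, 144.2])]
144  78  78  80  77  64  61  60  61  60  60  60  61  60  60  61  58  64  76  74  68  55  49  54  50  66  77  49
145  78  78  78  78  67  61  62  60  61  61  60  61  61  61  61  55  64  77  79  76  74  67  53  49  64  77  74
146  78  78  78  78  70  61  60  61  62  62  61  61  61  61  61  57  64  77  78  78  78  77  74  66  75  78  79
147  78  78  78 167 151  81  62  61  62  61  61  59  62  61  62  54  69  77  78  79  78  79  78  76  77  78  78
148  78  79  78 119 193 237 159 109  64  61  61  61  61  61  61  53  60  76  77  78  79  78  78  79  78  79  78
149  77  78  78  92 130 158 192 239 207 114  63  61  62  62  61  64  53  77  78  78  79  78  77  78  78  78  78
150  77  78  77  79 105 103 130 159 200 239 206 109  64  60  61  59  64  78  78  78  78  78  78  78  79  78  77
151  78  77  78  77 103 106 107 103 130 158 165 227 119  77  61  59  63  77  77  78  78  78  78  78  77  79  78
152  79  78  77  77 117 108 106 106 106 104 111 143 120 132 106  76  84  94  80  79  79  78  79  78  78  78  79
153  79  78  77  78  97 106 106 106 106 105 105  99 103 104 115 132 123 123 139 104  67  77  78  79  79  78  78
154  78  78  78  79  90 104 107 106 106 106 105 100  99  98 103 103 118 140 136 125 141 111  67  77  78  77  78
```

```bash
python3 -m crank '[[5,-0.7,-0.6,10,0],[5,-0.7,-0.6,25,0],[5,-0.7,-0.6,25,0]]'; python3 -c "
from h import *
delta(551.8,-265,186.5,np.pi/2-.043)"
```

```text
time: 16.35
tool_pos: [551.4, -265.7, 369.1]
tcp_rot: [-3.138, -0.002, 1.528]
contact_force: [0.1, -0.2, -0.3]
grip_width: 20.6
finger_force: 30.0
rows d [ 0.7  0.5 23.6] turn 0.0 n>= 1 t 16.35 F [ 0.1 -0.2 -0.3] w 20.6 ff 30.0
```

```bash
python3 -m crank '[[5,0.3,0.3,6,0],[5,0.3,0.3,14,0],[5,0.3,0.3,20,0],[5,0.3,0.3,24.5,0],[5,0.3,0.3,24.5,0]]'; python3 -m crank '[[5,0,0,0,0],[5,0,0,0,0],[5,0,0,0,0]]'
python3 - <<'E'
from h import *
s=snap('scene','s6');snap('top','t6')
delta(551.8,-265,186.5,np.pi/2-.043)
z=107
print('tip pred',[proj(s,[568+dy*.043,-265+dy,z]).round(1) for dy in(-23,23)])
im=s['color'].astype(int)
for r in range(144,172): print(r,' '.join('%3d'%x for x in im[r,203:236].min(1)))
E
```

```text
time: 16.98
tool_pos: [551.8, -266.0, 346.3]
tcp_rot: [-3.141, -0.0, 1.528]
contact_force: [-0.0, 0.3, -0.1]
grip_width: 20.8
finger_force: 30.0
time: 17.35
tool_pos: [551.9, -266.0, 346.9]
tcp_rot: [3.141, 0.0, 1.528]
contact_force: [-0.7, -0.0, -0.5]
grip_width: 20.7
finger_force: 30.0
rows d [ 1.  -0.1  1.3] turn 0.0 n>= 1 t 17.45 F [ 0.3 -0.  -1. ] w 20.7 ff 30.0
tip pred [array([210.4, 159.1]), array([223.2, 165.4])]
144  77  79  77  79  79  81  79  85  96  92  91  91  92  52  53  53  52  55  53  53  52  76  78  78  78  77  49  45  71  78  71  70  34
145  78  78  77  78  77  78  71  61  69  85  91  92  92  62  53  54  52  54  55  55  53  71  77  79  78  79  72  73  78  77  78  78  71
146  79  78  77  77 121 120  73  54  57  61  62  69  76  64  55  55  52  50  64  58  55  65  77  78  78  79  78  77  79  79  79  77  78
147  79  78  78 167 235 237 177  72  55  54  54  56  58  56  54  55  55  62  67  70  67  68  78  78  78  78  79  78  77  79  79  78  78
148  78  79  78 119 214 246 183  72  57  54  53  54  54  55  54  52  51  88  73  49  66  60  77  79  77  78  77  79  78  77  77  7
[... 2433 characters left out ...]
  99  96  93  71  77
167  78  78  78  78  78  77  78  98 107 106 107 105 106  99 100 100 100  94  99 100  99  99  99 100  99 100  99  99 100 102  94  75  70
168  78  77  77  77  83  78  78  90 105 106 106 106 106  99  99  99  98  98  99  99  99 100 100  98 100  98 100  99 100 102  94  80  68
169  78  78  77  91 104  99  87  70 104 106 106 106 105 100 100 100  98  99 101  99  99  99 100 100 100  99 101  99 100 102  94  89  69
170  78  78  83 105 109 109 110  75  99 105 106 105 106 105  99  99  99 100  99 100  98  99  99  99 100  99  99  99  99 100  95 101  70
171  78  78  79  68  94 112 117  79  79  87 104 106 106 106 100  98  99 100 100 100  99  99 100 100 100  99  99  99 100  98  93  95  69
```

```bash
python3 -m crank '[[5,0.8,0,2,0],[5,0.8,0,2,0],[5,0.8,0,2,0],[5,0.8,0,2,0]]'
python3 - <<'E'
from h import *
s=snap('scene','s7');a=load('s5')
d=np.abs(s['color'].astype(int)-a['color']).max(2)
print('plate/foot unchanged:',d[146:190,204:209].max(), d[168:190,212:245].max(), 'rack', d[200:240,265:340].max(),'tumbler',d[170:205,368:394].max())
print(bot.close_job())
E
```

```text
time: 17.95
tool_pos: [551.9, -265.2, 344.7]
tcp_rot: [3.142, 0.0, 1.528]
contact_force: [0.7, 0.8, -1.1]
grip_width: 20.4
finger_force: 30.0
plate/foot unchanged: 160 75 rack 87 tumbler 36
the job is handed in; nothing more can be done
None
```

The price plate stands released in the foot's slot (contact felt at its floor, plate centred within about 1–2 mm). The clip is held squeezed fully open over its top edge, with the jaw tips about 23 mm down by calculation and no contact force. I handed the job in at about 18 s. My last before/after image check did show pixel changes around the plate, foot and rack. I didn't look into them before handing in; the arm and its shadow had moved between the two pictures. The verdict wasn't shown.

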